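# Clear the hob ring and take its temperature with a contact thermometer

## Task

Hang the wire basket by its arched handle on the hook of the stand and let go of it, so that the small hob ring it stands on is clear. Then draw the contact thermometer out of its block and hold it upright with its tip on the white cross in the middle of that ring, pressing lightly so that the sprung tip goes about half way in. Finish while still holding it pressed there, with the basket left hanging and all the other things left where they are.

Things in the scene. Friction and masses are not known exactly. Their poses are not given: they have to be found in the camera images.
- hob: flat black glass hob, 280 x 480 x 6 mm, fixed on the worktop; origin under its centre at worktop level, its top is 6 mm higher; y runs along its length. Two round cooking rings are printed on it with their centres 220 mm apart, each with a white cross (34 mm) in its middle
- ring_small: the smaller printed ring, 145 mm across, flat, on which the wire basket stands at the start (up to about 20 mm off centre, hiding the cross); origin at the middle of its cross, level with the glass. It may be the left or the right ring
- basket: open wire basket of bare steel, about 0.25 kg, 120 mm across, rim 55 mm high, with one rigid arched handle over it. Origin under its floor's centre. The handle stands in the y-z plane: uprights at y = +-60 mm, and a straight level top bar, 8 mm thick, along y from -52 to +52 mm, its axis 145 mm above the origin; open below the bar
- basket_handle (a point): middle of the axis of the basket handle's top bar, 145 mm above the basket's origin
- hook_stand: dark steel stand with one upturned hook, fixed; origin on the worktop below the hook's seat. Post (14 mm, 22 mm ball on top at 257 mm) at x = +100 mm on a 100 mm foot; from it an 8 mm round arm at y = 0 slopes down towards -x to the seat (axis 232 mm high at the post, 212 mm at the seat, x = 0), then turns up to a tip at x = -21 mm, top 248 mm high
- hook_seat (a point): where the axis of an 8 mm bar lies when it hangs in the hook: 220 mm above the worktop; the bar then runs along the stand's y axis; same axes as the stand (open side to -x)
- block: light wooden block, 80 x 80 x 70 mm tall, fixed, with a 13 mm square hole through its middle from top to bottom in which the thermometer stands; origin under its centre
- thermometer: contact thermometer, about 0.13 kg, 172 mm long, upright in the block. Origin at the end face of its tip when fully out (8 mm above the worktop in the block), z up the tool. Grey box handle 28 (x) x 22 (y) mm, z = 62 to 172 mm, display on its -x face; its lower end rests on the block. Below: 7 mm stem and 10 mm wide sprung tip, 62 mm down in the hole; draw straight up by more than that
- tip (a joint): how far the sprung tip is pushed into the thermometer, m: 0 fully out, 0.015 all the way in. Starts to give at 1 N and grows by 0.25 N per mm (about 2.9 N half way, 4.8 N all the way in)
- tip_end (a point): centre of the end face of the thermometer's sprung tip, moves with the tip
- pot: small steel pot, 120 mm across, 75 mm tall, standing on the other ring; origin under its centre
- salt: white salt cellar, 42 mm across, 68 mm tall, on the hob's front edge midway between the rings; origin under its centre
- mill: dark wooden pepper mill, 50 mm across, 102 mm tall, on the worktop; origin under its centre
- mug: white mug, 76 mm across, 90 mm tall, on the worktop; origin under its centre
- oil: green oil bottle, 66 mm across, 210 mm tall, behind the hob; origin under its centre
- jam: jam jar, 70 mm across, 100 mm tall, behind the hob; origin under its centre
Mind the look-alikes: they are no part of the job. Of the things shaped like the thermometer, the grey one is meant.

How it is judged:
By the outcome, as a careful person would: the job done as asked, in the order asked, and still so for the second after the job is handed in, while the arm keeps its last pose, push and grip.
It also fails if it takes over 72 s, if anything falls off the work surface, if the arm or the gripper's body presses on something with over 40 N, if the wrist force passes 120 N, or if a joint passes its speed limit or range.

## Robot

A 7-joint arm with a two-finger parallel gripper is mounted at the origin on the work surface. World frame = base frame: x ahead of the robot, y to its left, z up, the work surface at z = 0. Lengths are in mm, angles in rad, forces in N, time in s.
With the tool pointing down it reaches from about 375 to 925 mm from the base axis. Payload 3.1 kg.
Tool frame: the origin (TCP) lies at the very end of the fingers, on their centre line; the grasp point (between the pads) lies 19 mm behind it; z points along the fingers, y is the line along which they close (so a half turn about z gives the same grasp; the last joint's range is limited). The gripper opens to 85 mm and grips with 20 to 120 N. Pads are 22 mm wide; open, the fingers measure 114 mm over their backs; the gripper's body (76 mm by 85 mm) begins 54 mm behind the grasp point. The pads swing forward as they close: fully open they stand 13 mm farther back than shut.
Start: joints at [-1.343, 0.383, 0.044, 1.598, -0.018, 1.161, -0.05], TCP at [208.02, 615.816, 195.969] pointing down, gripper open.
Joint ranges: [-2.61, 2.61], [-0.41, 2.15], [-1.48, 1.57], [0, 2.5], [-1.57, 4.71], [0.05, 1.97], [-2.85, 2.85]. Speed limits (rad/s): [2.79, 2.79, 3.14, 3.14, 3.14, 3.14, 3.14].

## Interface

Orientations are given as a rotation vector (axis times angle).
In Python, from cell import readout, cams, workorder gives the robot as it stands. The module is installed in compiled form; this text tells all that it offers.
- The arm moves only by the tool move_arm, never from a script. Its argument "moves" is a list of rows, each a list of 3 entries, a list of its own where there are three numbers: the turn, a rotation vector about the tool's x, y, z as a fraction of full scale, then the shift along the tool's x, y, z as a fraction of full scale, then the opening, from -1 (shut) to 1 (fully open). A call has 1 to 10 rows; each row shifts and turns the commanded pose from where the row before left it, along the tool's axes as they then stand; what a row does not reach is not made up. Full scale, the value 1, is 10 cm for a shift and pi/2 rad for a turn. A row lasts 1/8 s, in which the tool goes at most 62.5 mm and 10.7 degrees, less where a joint would pass 70% of its speed; a pose out of reach is approached as far as the arm can. A call with a number of a shift or a turn outside -1 to 1 is refused whole. A call with a gripper value outside its range is refused whole. The fingers move at their own pace and stop on an object; "newtons" is the grip in N (left out, the last holds). Time passes only in rows, so rows that do not move let the fingers close. It gives the time, the measured TCP pose, the force, the opening and the grip force at its end, in the units of the state.
- readout.state(): the state, without advancing time (a new reading comes with each control period).
- cams.get_image(name): name is "side" or "top"; returns the picture (480x640x3 uint8, red, green, blue); there is no depth.
- cams.camera_model(name): a dict with "fov_y" (degrees; the focal length in pixels is half the picture's height over the tangent of half this angle, whatever the lens; pixels are square), "cx", "cy" (the principal point, pixels), "origin" and "attitude" of the camera in the world. Camera axes: x right, y up, looking along -z (the intrinsics and any distortion apply to the point x, -y, -z); pixel columns grow to the right and rows downward; lengths in mm; the calibration is good to about 2 mm. A picture is of the moment at which its call begins. camera_model takes no time and is no camera call.
- workorder.job_done(): hands the job in; it is judged then, once.
The state is a dict: "time_s": time; "joint_positions": joint angles; "joint_velocities": joint speeds; "effort": joint torques, N m; "tcp_pos": TCP position; "ee_rot": TCP orientation; "ft_force": force on the tool from outside, world axes, zero at the start; "ft_torque": the same for the moment, N m; "grip_width": finger opening in mm; "grasp_force": force on a finger pad.
Only numpy, scipy, OpenCV 4.12 (cv2) and the standard library are available. Lean on these libraries where they do the work, as an engineer would, in place of code of your own. Each camera call takes 0.05 s, during which the arm holds its last target. There are 200 camera calls.

## Working session

There is one attempt and no reset: what is moved stays moved. The work goes in short steps, Python scripts to look and compute and a tool call to move; the robot and the scene stay as the last step left them, time stands still between calls to the robot, and variables do not carry over. Pictures are saved under pics/ and viewed, at most 10 in all, crops included, and the job is handed in when it is done.

Besides the shell and the picture viewer there is one more tool, called after "Call:" by a JSON object that holds its "method" and its "body". move_arm: Moves the arm, as the interface text tells. Its arguments: {"type":"object","properties":{"moves":{"type":"array"},"newtons":{"type":"number"}},"required":["moves"]}

```bash
mkdir -p pics; python3 - <<'E'
from cell import readout,cams
import cv2
for n in("side","top"):
    cv2.imwrite(f"pics/{n}0.png",cams.get_image(n)[:,:,::-1]); print(n,cams.camera_model(n))
s=readout.state();print({k:s[k] for k in("time_s","tcp_pos","ee_rot","ft_force","grip_width")})
E
```

```text
side {'fov_y': 52.9951490031798, 'cx': 322.65331175275855, 'cy': 233.9268716369169, 'origin': array([ 256.18575984, -592.68194195,  987.27528031]), 'attitude': array([ 0.68393921, -0.12613578, -0.39903127])}
top {'fov_y': 56.62416653706706, 'cx': 319.4510005898449, 'cy': 235.1141548302329, 'origin': array([ 431.08822566,   16.13537437, 1236.52659083]), 'attitude': array([ 0.08824843, -0.05236293, -1.5439523 ])}
{'time_s': 0.1, 'tcp_pos': array([207.71321852, 614.91225447, 194.68463979]), 'ee_rot': array([-0.50923192, -3.09977282,  0.00380048]), 'ft_force': array([0.07558835, 0.22036299, 0.39380388]), 'grip_width': 85.16940935962147}
```

View pics/side0.png

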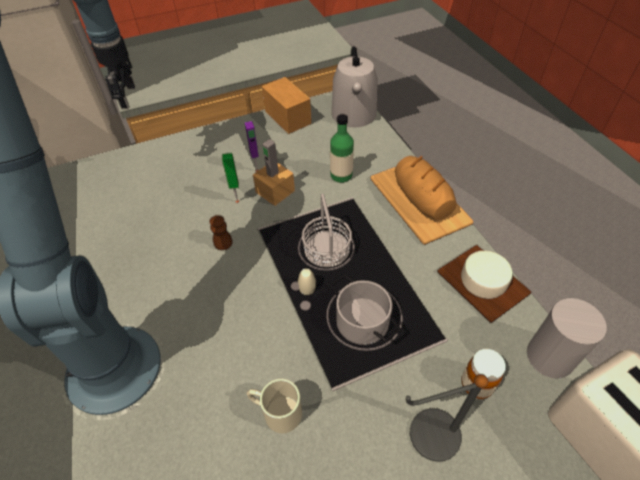

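View pics/top0.png

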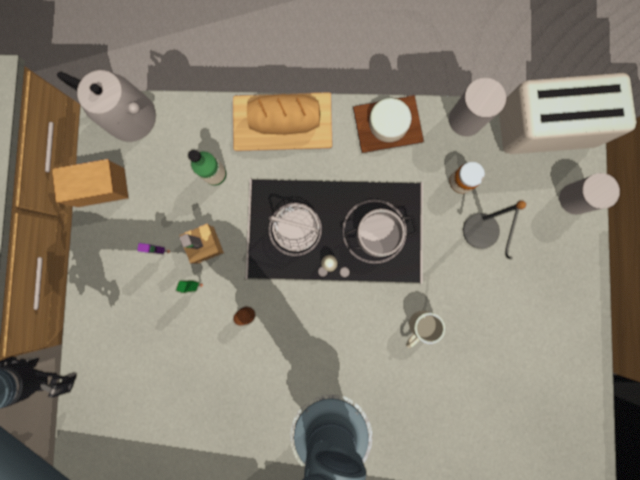

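Side view: basket (327,243), grey thermometer (270,158) in the block, and the stand with its hook tip at (409,401). Look-alikes are the purple tool (251,138) and the green tool (231,170). Top view: basket (295,228), thermometer (190,241), hook tip (508,257), ball (521,205). Next I'll check the calibration on the hob and take close crops.

```bash
cat > h.py <<'E'
import numpy as np, cv2
from scipy.spatial.transform import Rotation as R
from cell import readout,cams
M={n:cams.camera_model(n) for n in("side","top")}
def proj(n,p):
    m=M[n]; q=R.from_rotvec(m["attitude"]).inv().apply(np.asarray(p,float)-m["origin"]); f=240/np.tan(np.radians(m["fov_y"]/2))
    return np.array([m["cx"]+f*q[...,0]/-q[...,2], m["cy"]+f*q[...,1]/q[...,2]]).T
def ray(n,uv):
    m=M[n]; f=240/np.tan(np.radians(m["fov_y"]/2))
    d=R.from_rotvec(m["attitude"]).apply([(uv[0]-m["cx"])/f,-(uv[1]-m["cy"])/f,-1]); return m["origin"],d/np.linalg.norm(d)
def plane(n,uv,z):
    o,d=ray(n,uv); return o+d*(z-o[2])/d[2]
def tri(us,ut):
    A=np.zeros((3,3));b=np.zeros(3);rs=[ray("side",us),ray("top",ut)]
    for o,d in rs: P=np.eye(3)-np.outer(d,d);A+=P;b+=P@o
    x=np.linalg.solve(A,b); return x,[np.linalg.norm(np.cross(x-o,d)) for o,d in rs]
def tiles(imgs,spec,out,w=266,h=300,cols=3):
    T=[]
    for n,u,v,s in spec:
        cw,ch=w/s,h/s
        Mx=np.float32([[s,0,-(u-cw/2)*s],[0,s,-(v-ch/2)*s]])
        t=cv2.warpAffine(imgs[n],Mx,(w,h),flags=cv2.INTER_CUBIC)
        for x in range(int(np.ceil((u-cw/2)/10)*10),int(u+cw/2)+1,10):
            X=int((x-u+cw/2)*s);cv2.line(t,(X,0),(X,6),(0,255,255),1);cv2.putText(t,str(x),(X-8,16),0,.33,(0,255,255),1)
        for y in range(int(np.ceil((v-ch/2)/10)*10),int(v+ch/2)+1,10):
            Y=int((y-v+ch/2)*s);cv2.line(t,(0,Y),(6,Y),(0,255,255),1);cv2.putText(t,str(y),(8,Y+4),0,.33,(0,255,255),1)
        T.append(t)
    cv2.imwrite(out,np.vstack([np.hstack(T[i:i+cols]) for i in range(0,len(T),cols)]))
E
python3 - <<'E'
from h import *
I={n:cv2.imread(f"pics/{n}0.png") for n in("side","top")}
for n in I:
    m=(I[n].max(2)<40).astype(np.uint8); m=cv2.morphologyEx(m,cv2.MORPH_CLOSE,np.ones((25,25)))
    c=max([c for c in cv2.findContours(m,0,1)[0] if cv2.pointPolygonTest(c,(330,265) if n=="top" else (330,280),True)>-60],key=cv2.contourArea)
    q=cv2.approxPolyDP(cv2.convexHull(c),12,True)[:,0]; P=np.array([plane(n,u,6) for u in q])
    print(n,q.tolist(),P[:,:2].round().tolist(),np.linalg.norm(P-np.roll(P,1,0),axis=1).round())
tiles(I,[("side",327,225,3.3),("side",265,165,3.3),("side",440,405,2.7),("top",295,225,3.3),("top",190,245,3.3),("top",500,225,3.3)],"pics/t1.png")
E
```

```text
side [[352, 200], [443, 338], [332, 385], [260, 230]] [[689.0, 237.0], [690.0, -230.0], [419.0, -228.0], [418.0, 238.0]] [271. 466. 271. 467.]
top [[414, 221], [320, 259], [357, 187]] [[587.0, -215.0], [475.0, 43.0], [679.0, -56.0]] [184. 281. 226.]
```

View pics/t1.png

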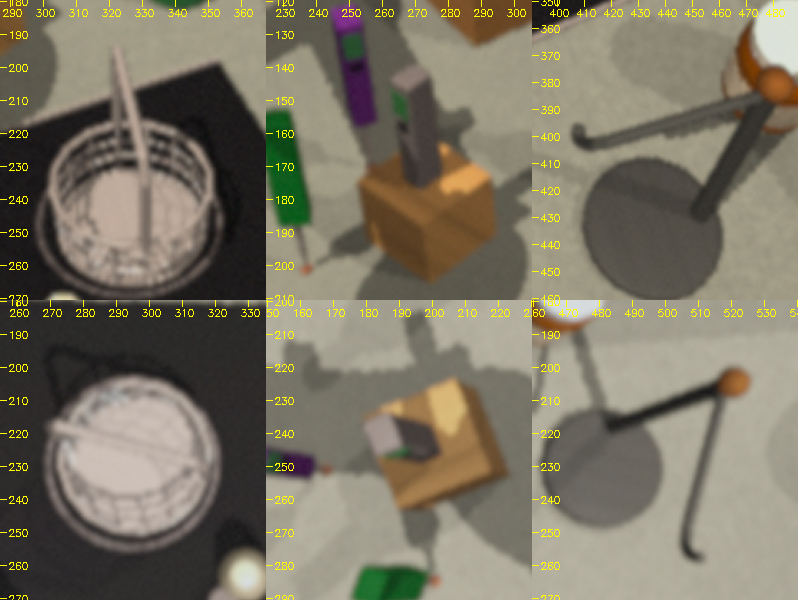

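The crops show the grey thermometer in its block, with the purple and green tools clearly apart from it. The handle bar runs from side (316,195) to (325,223), which is top (272,219) to (318,231). Hook tip: side (409,400), top (508,257).

```bash
python3 - <<'E'
from h import *
np.set_printoptions(precision=1,suppress=True)
P=lambda l,a,b:print(l,tri(a,b)[0],np.array(tri(a,b)[1]))
P("barfar",(316,195),(271.5,219)); P("barnear",(325.5,223),(318,231))
P("th top",(268.6,142.9),(185.2,240.8)); P("th bot",(272,175),(199,242))
P("hooktip",(407,398),(507.5,257.5)); P("ball",(482,377),(521,205)); 
P("hookseat corner",(410,403),(505,251))
P("foot",(435,432),(480.5,230.5)); P("postbase",(453,430),(480.5,220))
I={n:cv2.imread(f"pics/{n}0.png") for n in("side","top")}
for q in [(250,179.5),(421,181),(421.5,283),(248.5,279.5)]: print("hob top",plane("top",q,6))
for l,q in dict(pot=(378,232),green=(195,283),purple=(165,249),mill=(244,320),mug=(420,332),oil=(213,172)).items(): print(l,plane("top",q,5))
# block edges: wood mask in top view
print("block top face corners",[plane("top",q,70)[:2] for q in [(180.4,232.5),(208,221.7),(223,252),(191,262)]])
print("block side", [plane("side",q,70)[:2] for q in [(253.5,174),(284,160),(294,176),(275,195)]])
E
```

```text
barfar [559.2 163.1 151.5] [6.4 6.4]
barnear [531.2  46.5 183.8] [4.3 4.3]
th top [504.5 363.1 178.8] [0.1 0.1]
th bot [506.6 365.   63.3] [3.7 3.7]
hooktip [ 481.  -380.1  233.9] [0.4 0.4]
ball [ 598.1 -403.7  254. ] [1.2 1.2]
hookseat corner [ 493.1 -383.1  208.1] [4.6 4.6]
foot [ 564.9 -397.1    6.7] [0.3 0.3]
postbase [ 599.9 -404.    -7.5] [4. 4.]
hob top [693.9 245.5   6. ]
hob top [ 700.1 -233.5    6. ]
hob top [ 417.1 -236.6    6. ]
hob top [413.8 238.3   6. ]
pot [ 554.3 -116.1    5. ]
green [400.2 386.6   5. ]
purple [492.2 475.7   5. ]
mill [303.2 246.3   5. ]
mug [ 284.9 -233.6    5. ]
oil [713.3 351.6   5. ]
block top face corners [array([533.7, 412.8]), array([564.2, 340.7]), array([484.9, 297.1]), array([456.5, 380.5])]
block side [array([455.9, 384. ]), array([553. , 402.9]), array([555.1, 330.1]), array([482.6, 283.3])]
```

```bash
python3 - <<'E'
from h import *
np.set_printoptions(precision=2,suppress=True)
I={n:cv2.imread(f"pics/{n}0.png") for n in("side","top")}
tiles(I,[("side",325,222,7),("top",295,227,7)],"pics/t2.png",w=400,h=560,cols=2)
s=readout.state();print(R.from_rotvec(s["ee_rot"]).as_matrix(), s["joint_positions"])
E
```

```text
[[-0.95  0.32 -0.  ]
 [ 0.32  0.95 -0.  ]
 [-0.   -0.   -1.  ]] [-1.34  0.38  0.04  1.6  -0.02  1.16 -0.05]
```

View pics/t2.png

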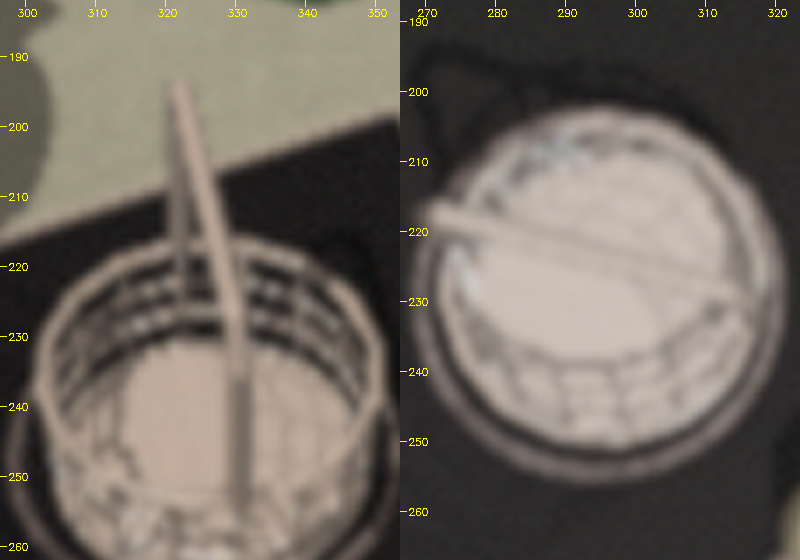

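Side: the bar runs from (322,194.5) to about (330.5,235). Top: from (272,217.5) to about (315,231).

```bash
python3 - <<'E'
from h import *
np.set_printoptions(precision=1,suppress=True)
a=((322,195),(330.3,234)); b=((272.5,217.5),(314.5,230.5))
for p,q in zip(a,b): print(tri(p,q))
# 3D line from two planes
pl=lambda n,l:np.cross(ray(n,l[0])[1],ray(n,l[1])[1])
n1,n2=pl("side",a),pl("top",b); d=np.cross(n1,n2); d/=np.linalg.norm(d); print("dir",d)
for z in(151,):
  for n,l in(("side",a),("top",b)):
    P=[plane(n,u,z) for u in l]; print(n,P,np.linalg.norm(P[0]-P[1]),"mid",(P[0]+P[1])/2)
# rim ellipse: centre of rim / block angle
c=[plane("top",u,61)[:2] for u in((271,226),(319,226),(295,202.5),(295,252))];print(c)
E
```

```text
(array([568. , 159.6, 149.9]), [np.float64(1.3860136994614316), np.float64(1.3860136994614836)])
(array([541.8,  55.5, 129.4]), [np.float64(0.0823329899872138), np.float64(0.08233298998710868)])
dir [ 0.3  0.9 -0.4]
side [array([566.3, 158.9, 151. ]), array([534.7,  39.2, 151. ])] 123.83757379603719 mid [550.5  99.1 151. ]
top [array([569.2, 159.1, 151. ]), array([539.6,  54.8, 151. ])] 108.41965753222712 mid [554.4 106.9 151. ]
[array([557.8, 174.1]), array([560.9,  46.4]), array([622.5, 112.1]), array([490.2, 108. ])]
```

Bar centre is about (553,103.5,151) with direction (0.268,0.963). The hook seat is about (501,-384), with the stand's y axis along (0.2,0.98). I'll raise the tool and turn it first.

Call:
{"method": "move_arm", "body": {"moves": [[[0,0,0.1075],[0,0,-0.12],1],[[0,0,0.1075],[0,0,-0.12],1],[[0,0,0.1075],[0,0,-0.12],1],[[0,0,0.1075],[0,0,-0.12],1],[[0,0,0.1075],[0,0,-0.12],1],[[0,0,0.1075],[0,0,-0.12],1],[[0,0,0.1075],[0,0,-0.12],1],[[0,0,0.1075],[0,0,-0.12],1],[[0,0,0.1075],[0,0,-0.12],1]], "newtons": 60}}

```text
time_s: 1.23
tcp_pos: [207.8, 615.3, 303.5]
ee_rot: [2.509, 1.889, -0.002]
ft_force: [-0.0, -0.0, 0.2]
grip_width: 85.7
grasp_force: 0.0
```

```bash
cat >> h.py <<'E'
def togo(p,yaw=None):
    """shift (full-scale units, tool axes) to TCP p, and turn about tool z so tool y points at world angle yaw (deg, mod 180)"""
    np.set_printoptions(precision=3,suppress=True)
    s=readout.state(); Rm=R.from_rotvec(s["ee_rot"]); A=Rm.as_matrix(); y=np.degrees(np.arctan2(A[1,1],A[0,1]))
    print("t",round(s["time_s"],2),"tcp",np.array(s["tcp_pos"]).round(1),"yawY",y.round(2),"toolz",A[:,2],"F",np.array(s["ft_force"]).round(1),"w",round(s["grip_width"],1),"gf",round(s["grasp_force"],1))
    print("q",np.array(s["joint_positions"]))
    d=np.asarray(p,float)-s["tcp_pos"]; print("shift",Rm.inv().apply(d)/100)
    if yaw is not None: print("turn z",-(((yaw-y+90)%180)-90)/90)
E
python3 -c "
from h import *
togo([560.5,130.5,300],-15.55)"
```

```text
t 1.23 tcp [207.8 615.3 303.5] yawY -16.06 toolz [-0.    -0.002 -1.   ] F [-0.  -0.   0.2] w 85.7 gf 0.0
q [-1.532  0.321  0.288  1.475 -0.092  1.361 -1.518]
shift [-3.684  4.73   0.041]
turn z -0.0056233565715621756
```

Call:
{"method": "move_arm", "body": {"moves": [[[0,0,0],[-0.307,0.394,0],1],[[0,0,0],[-0.307,0.394,0],1],[[0,0,0],[-0.307,0.394,0],1],[[0,0,0],[-0.307,0.394,0],1],[[0,0,0],[-0.307,0.394,0],1],[[0,0,0],[-0.307,0.394,0],1],[[0,0,0],[-0.307,0.394,0],1],[[0,0,0],[-0.307,0.394,0],1],[[0,0,0],[-0.307,0.394,0],1],[[0,0,0],[-0.307,0.394,0],1]]}}

```text
time_s: 2.48
tcp_pos: [504.3, 212.0, 303.5]
ee_rot: [-2.504, -1.896, 0.001]
ft_force: [-0.5, 0.0, 0.0]
grip_width: 85.7
grasp_force: 0.0
```

Call:
{"method": "move_arm", "body": {"moves": [[[0,0,0],[-0.307,0.394,0],1],[[0,0,0],[-0.307,0.394,0],1],[[0,0,0],[0,0,0.3],1],[[0,0,0],[0,0,0.3],1],[[0,0,0],[0,0,0.3],1],[[0,0,0],[0,0,0],1],[[0,0,0],[0,0,0],1]]}}

```text
time_s: 3.35
tcp_pos: [563.7, 133.1, 214.8]
ee_rot: [2.504, 1.896, 0.001]
ft_force: [-0.2, 0.1, 1.1]
grip_width: 85.4
grasp_force: 0.0
```

```bash
python3 - <<'E'
from h import *
togo([560.5,130.5,133],-15.55)
I={n:cams.get_image(n)[:,:,::-1].copy() for n in("side","top")}
tiles(I,[("side",325,215,5),("top",295,225,5)],"pics/t3.png",w=400,h=560,cols=2)
E
```

```text
t 3.35 tcp [563.7 133.1 214.8] yawY -15.74 toolz [ 0.001  0.    -1.   ] F [-0.2  0.1  1.1] w 85.4 gf 0.0
q [-0.879  0.27   0.681  1.779 -0.184  1.156 -0.415]
shift [-0.034 -0.025  0.818]
turn z -0.002084031072739694
```

View pics/t3.png

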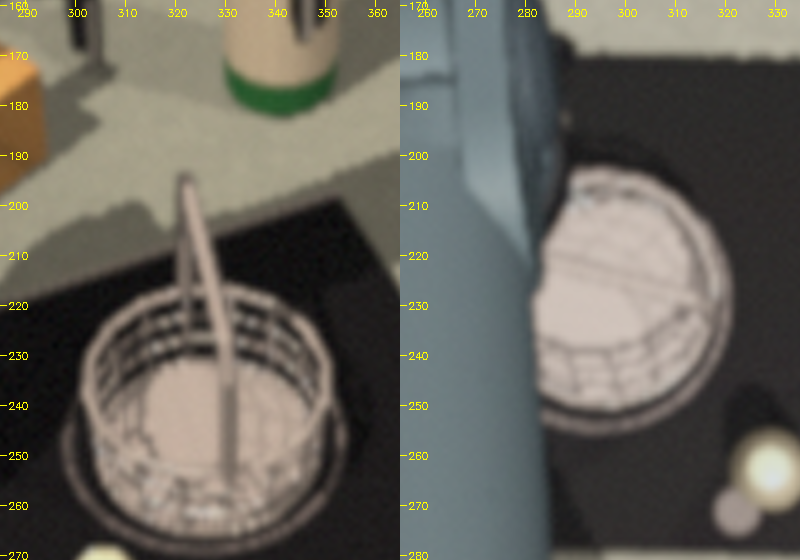

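The basket is unmoved, with the open fingers above it on either side of the bar (finger tips at side (303,165) and about (348,165)). Descending to grip.

Call:
{"method": "move_arm", "body": {"moves": [[[0,0,0],[-0.034,-0.025,0.2],1],[[0,0,0],[0,0,0.2],1],[[0,0,0],[0,0,0.2],1],[[0,0,0],[0,0,0.2],1],[[0,0,0],[0,0,0],0],[[0,0,0],[0,0,0],-1],[[0,0,0],[0,0,0],-1],[[0,0,0],[0,0,0],-1],[[0,0,0],[0,0,0],-1],[[0,0,0],[0,0,0],-1]], "newtons": 80}}

```text
time_s: 4.7
tcp_pos: [559.9, 130.4, 134.1]
ee_rot: [-2.505, -1.896, -0.0]
ft_force: [0.3, 0.1, 0.2]
grip_width: -0.4
grasp_force: 0.0
```

Call:
{"method": "move_arm", "body": {"moves": [[[0,0,0],[0,0,0],-1],[[0,0,0],[0,0,0],-1],[[0,0,0],[0,0,0],-1]]}}

```text
time_s: 5.08
tcp_pos: [559.8, 130.4, 133.9]
ee_rot: [2.505, 1.896, -0.0]
ft_force: [0.1, -0.6, -0.4]
grip_width: -0.3
grasp_force: 0.0
```

```bash
python3 - <<'E'
from h import *
I={n:cams.get_image(n)[:,:,::-1].copy() for n in("side","top")}
tiles(I,[("side",325,215,5),("top",295,225,5)],"pics/t4.png",w=400,h=560,cols=2)
print(proj("side",readout.state()["tcp_pos"]),proj("top",readout.state()["tcp_pos"]))
E
```

```text
[324.38587232 208.54081132] [284.68340676 222.39352485]
```

View pics/t4.png

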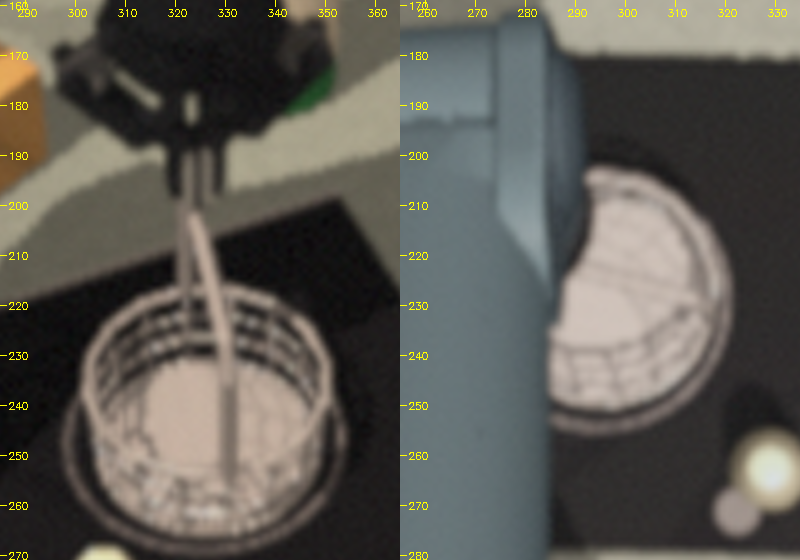

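Only the fingers' lighter pads show between the dark tips, at (319–328,198), above the bar line. The TCP projects to (324,208), about 10 px lower. I'll compare with the start pictures.

```bash
python3 - <<'E'
from h import *
np.set_printoptions(precision=1,suppress=True)
p=[207.7,614.9,194.7]
print(proj("side",p),proj("top",p))
for z in(134,140,145,150,155,160): print(z,proj("side",[559.8,130.4,z]),proj("side",[553,103.5,z]),proj("side",[567,155,z]))
I={n:cv2.imread(f"pics/{n}0.png") for n in("side","top")}
tiles(I,[("side",115,80,6),("top",55,383,6)],"pics/t5.png",w=400,h=400,cols=2)
E
```

```text
[134.3 113.2] [ 68.3 365.3]
134 [324.4 208.5] [326.3 217. ] [323.  200.8]
140 [324.3 206.8] [326.3 215.3] [323.  199.1]
145 [324.3 205.4] [326.2 213.9] [323.  197.7]
150 [324.3 204. ] [326.2 212.5] [322.9 196.3]
155 [324.3 202.5] [326.2 211.1] [322.9 194.8]
160 [324.2 201.1] [326.2 209.6] [322.9 193.4]
```

View pics/t5.png

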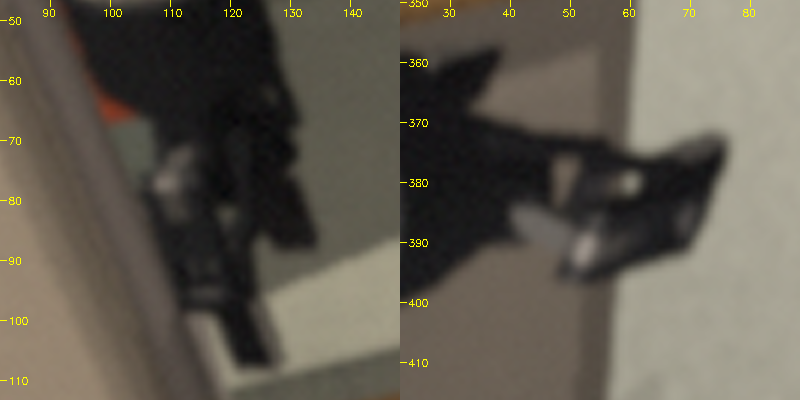

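```bash
python3 - <<'E'
from h import *
np.set_printoptions(precision=1,suppress=True)
p=np.array([207.7,614.9,207.7]);y=np.array([.32,.95,0])
for k in(-48,48): print("start",proj("side",p+k*y),proj("top",p+k*y))
p=np.array([563.7,133.1,227]);y=np.array([.963,-.27,0])
for k in(-48,48): print("t3",proj("side",p+k*y),proj("top",p+k*y))
print("base",proj("top",[[0,0,0],[0,0,100]]),proj("side",[[0,0,0]]))
print(tri((128.5,97.5),(72.5,382)))
# two fingertips at start
print(tri((133,88),(75,373)),tri((124,107),(70,391)),tri((133,88),(53,395)))
for c in ("side","top"): print(plane(c,(324,198) if c=="side" else (0,0),150))
E
```

```text
start [129.7 120.2] [ 84.1 373.9]
start [135.6  98.7] [ 45.9 358.9]
t3 [303.8 181.6] [273.1 235.8]
t3 [345.9 177.1] [285.8 196. ]
base [[331.2 437.2]
 [331.4 452. ]] [[113.6 368.6]]
(array([203.1, 545. , 291.1]), [np.float64(8.522708404885556), np.float64(8.522708404885487)])
(array([225.2, 524.2, 323.8]), [np.float64(4.622167012901696), np.float64(4.6221670129017145)]) (array([179.7, 566.6, 256.8]), [np.float64(12.722512660389382), np.float64(12.722512660389452)]) (array([202.6, 560.4, 314.7]), [np.float64(28.984798128729768), np.float64(28.98479812872978)])
[567.  148.6 150. ]
[1125.2  894.1  150. ]
```

In three pictures the finger ends sit about 10 px higher than the reported TCP, which is roughly 35 mm in height. Going down 36 mm is safe either way (rim at 61 mm, gripper body above the bar), so I'll open, go lower and close.

Call:
{"method": "move_arm", "body": {"moves": [[[0,0,0],[0,0,0],1],[[0,0,0],[0,0,0],1],[[0,0,0],[0,0,0],1],[[0,0,0],[0,0,0],1],[[0,0,0],[0,0,0.1],1],[[0,0,0],[0,0,0.1],1],[[0,0,0],[0,0,0.1],1],[[0,0,0],[0,0,0.06],1],[[0,0,0],[0,0,0],1]]}}

```text
time_s: 6.3
tcp_pos: [559.2, 130.2, 97.1]
ee_rot: [-2.505, -1.896, 0.003]
ft_force: [-0.9, 0.1, -0.0]
grip_width: 85.0
grasp_force: 0.0
```

Call:
{"method": "move_arm", "body": {"moves": [[[0,0,0],[0,0,0],0],[[0,0,0],[0,0,0],-0.5],[[0,0,0],[0,0,0],-1],[[0,0,0],[0,0,0],-1],[[0,0,0],[0,0,0],-1],[[0,0,0],[0,0,0],-1],[[0,0,0],[0,0,0],-1]]}}

```text
time_s: 7.18
tcp_pos: [560.2, 130.5, 98.3]
ee_rot: [2.504, 1.896, 0.001]
ft_force: [0.0, -0.3, 2.5]
grip_width: 4.9
grasp_force: 78.1
```

```bash
python3 - <<'E'
from h import *
I={n:cams.get_image(n)[:,:,::-1].copy() for n in("side","top")}
tiles(I,[("side",325,210,6)],"pics/t6.png",w=480,h=600,cols=1)
togo([560,130,134])
E
```

```text
t 7.28 tcp [560.1 130.5  98.3] yawY -15.74 toolz [ 0.001  0.    -1.   ] F [-1.   0.6  2.1] w 5.0 gf 78.1
q [-0.821  0.405  0.63   1.89  -0.293  0.938 -0.329]
shift [-0.005  0.    -0.357]
```

View pics/t6.png

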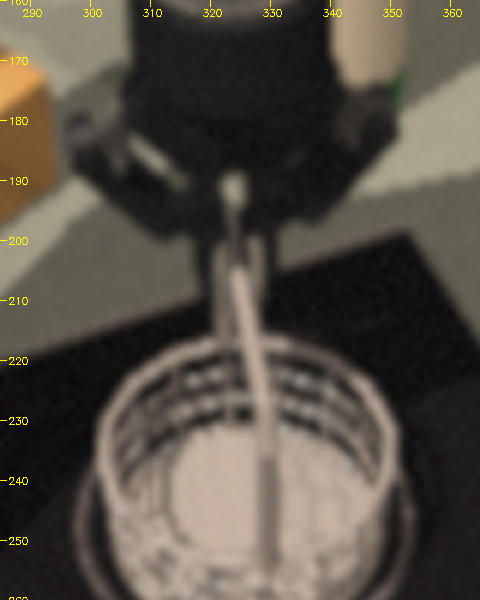

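The bar passes between the fingers at (324,204), but the width is 5 mm against an 8 mm bar, so the grip may be only at the finger ends. I'll regrip 10 mm lower.

Call:
{"method": "move_arm", "body": {"moves": [[[0,0,0],[0,0,0],0],[[0,0,0],[0,0,0],0],[[0,0,0],[0,0,0.1],0],[[0,0,0],[0,0,0],0],[[0,0,0],[0,0,0],-1],[[0,0,0],[0,0,0],-1],[[0,0,0],[0,0,0],-1],[[0,0,0],[0,0,0],-1],[[0,0,0],[0,0,0],-1]]}}

```text
time_s: 8.4
tcp_pos: [560.1, 130.4, 88.1]
ee_rot: [2.504, 1.896, 0.001]
ft_force: [0.4, 0.7, -0.1]
grip_width: 5.8
grasp_force: 77.9
```

Call:
{"method": "move_arm", "body": {"moves": [[[0,0,0],[0,0,-0.05],-1],[[0,0,0],[0,0,-0.05],-1],[[0,0,0],[0,0,-0.1],-1],[[0,0,0],[0,0,-0.1],-1],[[0,0,0],[0,0,0],-1],[[0,0,0],[0,0,0],-1]]}}

```text
time_s: 9.15
tcp_pos: [559.7, 130.4, 118.0]
ee_rot: [-2.504, -1.896, 0.0]
ft_force: [0.8, -0.3, -2.9]
grip_width: 5.4
grasp_force: 77.9
```

```bash
python3 - <<'E'
from h import *
I={n:cams.get_image(n)[:,:,::-1].copy() for n in("side","top")}
tiles(I,[("side",325,210,4.5),("top",295,225,4.5)],"pics/t7.png",w=400,h=540,cols=2)
togo([560,130,134])
E
```

```text
t 9.25 tcp [559.4 130.4 117.6] yawY -15.73 toolz [-0.001 -0.    -1.   ] F [-0.3  0.8 -3.1] w 5.5 gf 77.9
q [-0.834  0.378  0.643  1.878 -0.271  0.974 -0.345]
shift [-0.002  0.007 -0.164]
```

View pics/t7.png

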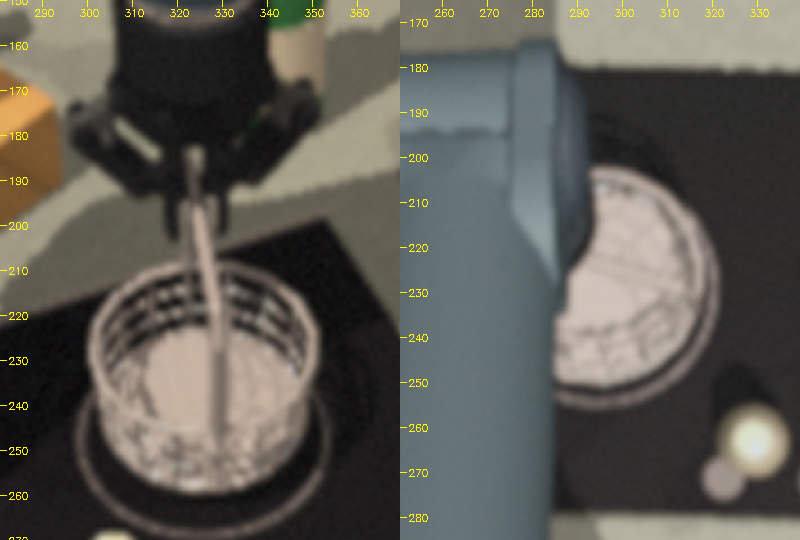

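The basket is held about 30 mm off the glass, level, and the wrist reads 3 N. The bar axis sits 63 mm above the reported TCP, so I'll use that empirical offset. Lifting higher and turning to the stand's heading.

Call:
{"method": "move_arm", "body": {"moves": [[[0,0,-0.012],[0,0,-0.2],-1],[[0,0,-0.012],[0,0,-0.2],-1],[[0,0,-0.012],[0,0,-0.2],-1],[[0,0,-0.011],[0,0,-0.2],-1],[[0,0,0],[0,0,-0.2],-1],[[0,0,0],[0,0,0],-1]], "newtons": 110}}

```text
time_s: 10.0
tcp_pos: [562.1, 130.7, 221.3]
ee_rot: [2.432, 1.987, 0.01]
ft_force: [0.7, -1.0, -1.8]
grip_width: 5.3
grasp_force: 107.3
```

```bash
python3 -c "
from h import *
togo([428,-341,220],-11.5)"
```

```text
t 10.0 tcp [562.1 130.7 221.3] yawY -11.5 toolz [ 0.006  0.003 -1.   ] F [ 0.7 -1.  -1.8] w 5.3 gf 107.3
q [-0.873  0.252  0.673  1.781 -0.172  1.161 -0.348]
shift [-4.889 -0.373 -0.008]
turn z -3.023659884793991e-05
```

Call:
{"method": "move_arm", "body": {"moves": [[[0,0,0],[-0.2,-0.015,0],-1],[[0,0,0],[-0.4,-0.031,0],-1],[[0,0,0],[-0.4,-0.031,0],-1],[[0,0,0],[-0.4,-0.031,0],-1],[[0,0,0],[-0.4,-0.031,0],-1],[[0,0,0],[-0.4,-0.031,0],-1],[[0,0,0],[-0.4,-0.031,0],-1],[[0,0,0],[-0.4,-0.031,0],-1],[[0,0,0],[-0.4,-0.031,0],-1],[[0,0,0],[-0.4,-0.031,0],-1]]}}

```text
time_s: 11.25
tcp_pos: [452.2, -238.1, 216.9]
ee_rot: [-2.433, -1.984, 0.002]
ft_force: [0.8, 0.1, -2.5]
grip_width: 5.0
grasp_force: 107.2
```

Call:
{"method": "move_arm", "body": {"moves": [[[0,0,0],[-0.4,-0.031,0],-1],[[0,0,0],[-0.4,-0.031,0],-1],[[0,0,0],[-0.25,-0.02,0],-1],[[0,0,0],[0,0,0],-1],[[0,0,0],[0,0,0],-1]]}}

```text
time_s: 11.88
tcp_pos: [425.2, -336.3, 217.1]
ee_rot: [-2.431, -1.985, -0.0]
ft_force: [-0.0, -0.1, -2.9]
grip_width: 5.1
grasp_force: 107.3
```

```bash
python3 - <<'E'
from h import *
togo([428,-341,220],-11.5)
I={n:cams.get_image(n)[:,:,::-1].copy() for n in("side","top")}
tiles(I,[("side",415,390,3.2),("top",480,245,3.2)],"pics/t8.png",w=400,h=600,cols=2)
print(proj("side",[[428,-341,283],[423,-368,283]]),proj("top",[423,-368,283]))
E
```

```text
t 11.88 tcp [ 425.2 -336.3  217.1] yawY -11.53 toolz [-0.002  0.002 -1.   ] F [-0.  -0.1 -2.9] w 5.1 gf 107.3
q [-0.264  0.235  0.988  1.868 -0.215  1.154  0.598]
shift [-0.04   0.036 -0.029]
turn z -0.0003591671737800716
[[367.792 376.59 ]
 [373.025 393.834]] [511.231 284.096]
```

View pics/t8.png

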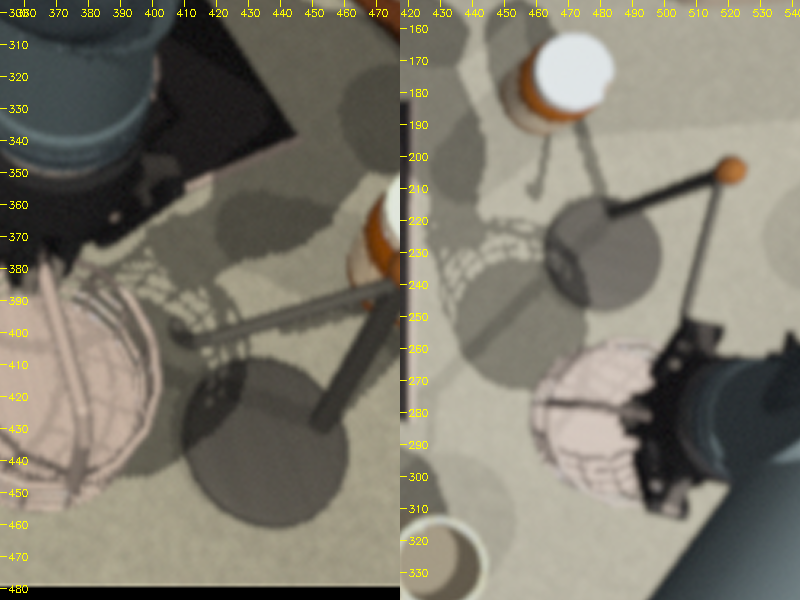

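Side view: the held bar runs from (366,377), at the fingers, to its near corner at (381,430). The hook tip is at about (409,400). Top view: the bar's left (+y) end is at (463,276) and the hook seat is under the fingers' edge at about (505,250). That uses up my picture views, so from here I work from numbers only.

```bash
python3 - <<'E'
from h import *
np.set_printoptions(precision=1,suppress=True)
t=np.array([425.2,-336.3,217.1]);u=np.array([.2,.98,0])
for z in(60,63,70):
    c=t-27.8*u+[0,0,z]
    for k in(58,28,0,-58): print(z,k,proj("side",c+k*u),proj("top",c+k*u))
for z in(270,280,290): print(z,plane("side",(381,430),z),plane("top",(463,276),z))
E
```

```text
60 58 [359.5 358.2] [481.  279.4]
60 28 [364.5 376.1] [494.9 282.6]
60 0 [369.4 393.6] [508.  285.6]
60 -58 [380.3 432.6] [535.2 291.8]
63 58 [359.6 357.4] [481.4 279.4]
63 28 [364.6 375.3] [495.5 282.6]
63 0 [369.5 392.8] [508.6 285.6]
63 -58 [380.5 432. ] [535.8 291.9]
70 58 [359.8 355.4] [482.6 279.4]
70 28 [364.9 373.4] [496.7 282.7]
70 0 [369.8 391. ] [509.9 285.7]
70 -58 [380.9 430.4] [537.4 292. ]
270 [ 412.2 -415.8  270. ] [ 437.4 -270.9  270. ]
280 [ 410.  -418.3  280. ] [ 437.3 -267.9  280. ]
290 [ 407.8 -420.7  290. ] [ 437.3 -265.   290. ]
```

The side view agrees with the predicted bar. Now advance along the stand's x over the hook.

```bash
python3 -c "
from h import *
togo([507.6,-357,217],-11.5)"
```

```text
t 11.97 tcp [ 426.4 -335.7  217.4] yawY -11.38 toolz [-0.001  0.002 -1.   ] F [-0.4  0.1 -1.7] w 4.6 gf 107.3
q [-0.266  0.235  0.987  1.867 -0.215  1.154  0.598]
shift [-0.049  0.838  0.003]
turn z 0.001305987986012427
```

Call:
{"method": "move_arm", "body": {"moves": [[[0,0,0],[-0.01,0.17,0],-1],[[0,0,0],[-0.01,0.17,0],-1],[[0,0,0],[-0.01,0.17,0],-1],[[0,0,0],[-0.01,0.17,0],-1],[[0,0,0],[-0.01,0.17,0],-1],[[0,0,0],[0,0,0],-1],[[0,0,0],[0,0,0.1],-1],[[0,0,0],[0,0,0.1],-1],[[0,0,0],[0,0,0],-1],[[0,0,0],[0,0,0],-1]]}}

```text
time_s: 13.22
tcp_pos: [508.2, -359.2, 197.9]
ee_rot: [-2.433, -1.987, -0.0]
ft_force: [0.5, 0.1, -2.0]
grip_width: 5.2
grasp_force: 107.3
```

```bash
python3 - <<'E'
from h import *
togo([507.6,-357,157],-11.5)
I=cams.get_image("side");cv2.imwrite("pics/s9.png",I[:,:,::-1])
# bar predicted vs seen: bright, low-dark profile across bar, rows near -25..-55 mm along it
s=readout.state();u=np.array([.2,.98,0]);v=np.array([.98,-.2,0]);t=np.array(s["tcp_pos"])
for k in(-15,-25,-35,-45):
    c=t+(k-27.8)*u+[0,0,63]
    print(k,[int(I[int(round(b)),int(round(a))].sum()) for a,b in (proj("side",c+m*v) for m in range(-24,25,3))])
E
```

```text
t 13.22 tcp [ 508.2 -359.2  197.9] yawY -11.53 toolz [-0.  0. -1.] F [ 0.5  0.1 -2. ] w 5.2 gf 107.3
q [-0.145  0.45   0.905  1.698 -0.379  1.181  0.658]
shift [ 0.021 -0.01   0.409]
turn z -0.00033027021814370353
-15 [175, 234, 251, 255, 280, 266, 321, 451, 558, 431, 177, 164, 224, 276, 282, 282, 268]
-25 [553, 520, 508, 551, 556, 529, 485, 509, 534, 480, 505, 544, 517, 369, 441, 312, 266]
-35 [507, 507, 515, 524, 545, 503, 528, 504, 552, 470, 545, 552, 479, 429, 382, 380, 330]
-45 [556, 573, 566, 518, 535, 554, 521, 475, 584, 491, 539, 550, 507, 395, 354, 237, 466]
```

Call:
{"method": "move_arm", "body": {"moves": [[[0,0,0],[0.02,0,0.08],-1],[[0,0,0],[0,0,0.08],-1],[[0,0,0],[0,0,0.08],-1],[[0,0,0],[0,0,0.06],-1],[[0,0,0],[0,0,0.04],-1],[[0,0,0],[0,0,0],-1],[[0,0,0],[0,0,0],-1]]}}

```text
time_s: 14.15
tcp_pos: [509.1, -357.5, 164.3]
ee_rot: [2.433, 1.987, 0.0]
ft_force: [-0.3, 0.4, -2.1]
grip_width: 5.0
grasp_force: 107.4
```

Call:
{"method": "move_arm", "body": {"moves": [[[0,0,0],[0,0,0.03],-1],[[0,0,0],[0,0,0.02],-1],[[0,0,0],[0,0,0],-1],[[0,0,0],[0,0,0],-1]]}}

```text
time_s: 14.65
tcp_pos: [508.9, -357.3, 159.0]
ee_rot: [2.433, 1.988, -0.0]
ft_force: [0.2, 1.1, -2.4]
grip_width: 4.7
grasp_force: 107.4
```

Call:
{"method": "move_arm", "body": {"moves": [[[0,0,0],[0,0,0.02],-1],[[0,0,0],[0,0,0.01],-1],[[0,0,0],[0,0,0],-1],[[0,0,0],[0,0,0],-1]]}}

```text
time_s: 15.15
tcp_pos: [509.4, -357.5, 156.8]
ee_rot: [2.432, 1.987, 0.001]
ft_force: [-1.3, 2.1, 4.6]
grip_width: 5.0
grasp_force: 107.8
```

Contact came at the expected height, so the bar is seated. Ease off, open half way, and check.

Call:
{"method": "move_arm", "body": {"moves": [[[0,0,0],[0,0,-0.01],-1],[[0,0,0],[0,0,0],-0.7],[[0,0,0],[0,0,0],-0.4],[[0,0,0],[0,0,0],0],[[0,0,0],[0,0,0],0],[[0,0,0],[0,0,0],0],[[0,0,0],[0,0,0],0],[[0,0,0],[0,0,0],0]]}}

```text
time_s: 16.15
tcp_pos: [508.9, -357.3, 157.0]
ee_rot: [2.433, 1.988, 0.0]
ft_force: [-1.2, -0.1, -0.6]
grip_width: 42.8
grasp_force: 0.0
```

```bash
python3 - <<'E'
from h import *
togo([509,-357,300])
I=cams.get_image("side")
s=readout.state();u=np.array([.2,.98,0]);v=np.array([.98,-.2,0]);c0=np.array([503,-384.6,220])
for dz in(0,-15,-30):
  for k in(-15,-25,-35):
    c=c0+k*u+[0,0,dz]
    print(dz,k,[int(I[int(round(b)),int(round(a))].sum()) for a,b in (proj("side",c+m*v) for m in range(-24,25,3))])
E
```

```text
t 16.15 tcp [ 508.9 -357.3  157. ] yawY -11.51 toolz [ 0. -0. -1.] F [-1.2 -0.1 -0.6] w 42.8 gf 0.0
q [-0.125  0.492  0.877  1.737 -0.417  1.111  0.683]
shift [ 0.003  0.    -1.43 ]
0 -15 [545, 540, 536, 494, 528, 536, 481, 442, 535, 458, 458, 481, 375, 394, 405, 383, 298]
0 -25 [546, 534, 495, 504, 540, 539, 498, 450, 536, 453, 510, 523, 525, 445, 320, 367, 193]
0 -35 [538, 496, 495, 536, 544, 505, 476, 458, 541, 458, 479, 510, 509, 492, 352, 354, 287]
-15 -15 [545, 548, 539, 516, 493, 495, 497, 501, 465, 519, 504, 487, 480, 481, 362, 361, 421]
-15 -25 [547, 544, 530, 490, 492, 536, 544, 491, 455, 522, 501, 468, 519, 536, 486, 428, 402]
-15 -35 [546, 504, 489, 514, 524, 531, 529, 498, 468, 514, 499, 470, 521, 531, 514, 462, 384]
-30 -15 [551, 549, 541, 536, 514, 494, 535, 537, 518, 446, 521, 534, 461, 518, 530, 506, 362]
-30 -25 [548, 546, 539, 534, 486, 519, 542, 542, 511, 439, 530, 536, 455, 479, 511, 534, 506]
-30 -35 [542, 507, 492, 496, 551, 547, 531, 487, 480, 455, 531, 489, 451, 515, 540, 515, 476]
```

The bar profile sits exactly at the seat and the wrist is unloaded. Withdrawing straight up.

Call:
{"method": "move_arm", "body": {"moves": [[[0,0,0],[0,0,-0.1],0],[[0,0,0],[0,0,-0.1],0],[[0,0,0],[0,0,-0.15],0],[[0,0,0],[0,0,-0.2],0],[[0,0,0],[0,0,-0.3],0],[[0,0,0],[0,0,-0.3],0],[[0,0,0],[0,0,-0.3],0],[[0,0,0],[0,0,0],1]]}}

```text
time_s: 17.2
tcp_pos: [510.3, -359.2, 306.4]
ee_rot: [2.428, 1.983, 0.004]
ft_force: [-0.2, 0.0, -0.9]
grip_width: 59.5
grasp_force: 0.0
```

```bash
python3 - <<'E'
from h import *
np.set_printoptions(precision=1,suppress=True)
togo([509,-357,300])
I={n:cams.get_image(n) for n in("side","top")}
for n in I: cv2.imwrite(f"pics/{n}10.png",I[n][:,:,::-1])
u=np.array([.2,.98,0]);v=np.array([.98,-.2,0]);c0=np.array([503,-384.6,220])
for k in(-35,-15,30,45):
    print(k,[int(I["side"][int(round(b)),int(round(a))].sum()) for a,b in (proj("side",c0+k*u+m*v) for m in range(-15,16,3))])
# cross on small ring, basket gone: expected ring centre from hob corners
for n in I:
    hsv=cv2.cvtColor(I[n],cv2.COLOR_RGB2HSV); g=I[n].min(2)
    for q in((558,110,6),):
        a,b=proj(n,q); x0,y0=int(a)-30,int(b)-30; w=g[y0:y0+60,x0:x0+60]
        k,l,st,ce=cv2.connectedComponentsWithStats((w>60).astype(np.uint8))
        for i in range(1,k):
            if st[i,4]>4: uv=ce[i]+[x0,y0]; print(n,"px",uv,"size",st[i],plane(n,uv,6))
    # display / grey tool
# big white cross & block yaw: minAreaRect of wood top
for n,(cx,cy) in dict(side=(270,180),top=(200,243)).items():
    h=cv2.cvtColor(I[n],cv2.COLOR_RGB2HSV)
    m=((h[...,0]>5)&(h[...,0]<22)&(h[...,1]>110)&(h[...,2]>70)).astype(np.uint8); k,l,st,ce=cv2.connectedComponentsWithStats(m)
    i=min((i for i in range(1,k) if st[i,4]>150),key=lambda i:np.hypot(*(ce[i]-[cx,cy])))
    c=cv2.findContours((l==i).astype(np.uint8),0,1)[0][0]; print(n,"block hull",cv2.approxPolyDP(cv2.convexHull(c),2.5,True)[:,0].tolist())
E
```

```text
t 17.2 tcp [ 510.3 -359.2  306.4] yawY -11.53 toolz [ 0.006 -0.004 -1.   ] F [-0.2  0.  -0.9] w 59.5 gf 0.0
q [-0.19   0.361  0.96   1.566 -0.302  1.364  0.598]
shift [ 0.019 -0.017  0.064]
-35 [556, 550, 520, 502, 450, 522, 510, 494, 546, 543, 523]
-15 [542, 536, 510, 500, 467, 547, 475, 377, 381, 453, 331]
30 [405, 473, 501, 500, 479, 548, 497, 485, 503, 510, 508]
45 [486, 401, 408, 394, 466, 542, 501, 499, 513, 510, 493]
side px [307.107 231.857] size [ 6 11 10  9 28] [529.889 180.776   6.   ]
side px [325.633 246.429] size [23 25 12 10 49] [554.998 115.609   6.   ]
side px [335.405 263.992] size [ 14  34  43  20 121] [554.857  54.217   6.   ]
side px [305.736 272.636] size [  1  51  16   9 110] [476.761  60.259   6.   ]
top px [298.028 230.176] size [  2   5  55  53 427] [553.886 105.759   6.   ]
top px [294.744 228.936] size [22 24 14 14 78] [557.127 115.01    6.   ]
side block hull [[292, 173], [294, 190], [275, 204], [256, 192], [253, 175], [256, 170], [278, 163]]
top block hull [[212, 227], [221, 252], [199, 262], [191, 262], [185, 248], [188, 232], [205, 225]]
```

The basket hangs on its own. The cross is at about (556,115.3), with both views agreeing within 2 mm. Next is the block's heading and the thermometer's position.

```bash
python3 - <<'E'
from h import *
np.set_printoptions(precision=1,suppress=True)
B={k:plane("side",v,0)[:2] for k,v in dict(l=(256,192),n=(275,204),r=(294,190)).items()}
T={k:plane("side",v,70)[:2] for k,v in dict(l=(253,175),r=(292.5,173)).items()}
ang=lambda d:(np.degrees(np.arctan2(d[1],d[0])),np.linalg.norm(d))
print(B,T);print("n-l",ang(B["l"]-B["n"]),"n-r",ang(B["r"]-B["n"]),"diag",ang(B["r"]-B["l"]),ang(T["r"]-T["l"]),(B["l"]+B["r"])/2,(T["l"]+T["r"])/2)
I={n:cv2.imread(f"pics/{n}10.png") for n in("side","top")}
# top-view base edges
for q in [(212,227),(221,252),(199,262),(191,262)]: print("top",plane("top",q,0)[:2],plane("top",q,70)[:2])
# grey handle mask: low saturation, mid-dark patch around thermometer
for n,(x0,y0,x1,y1) in dict(side=(255,130,290,180),top=(170,225,215,258)).items():
    w=I[n][y0:y1,x0:x1]; h=cv2.cvtColor(w,cv2.COLOR_BGR2HSV)
    print(n); 
    b=w[...,2].astype(int)-w[...,0]
    for r in range(0,w.shape[0],2): print(y0+r,' '.join(f"{v//10:2d}" for v in w[r,:,1])," | ",' '.join(f"{v//10:2d}" for v in b[r]))
E
```

```text
{'l': array([454.1, 384.1]), 'n': array([487.9, 317. ]), 'r': array([556.7, 346.3])} {'l': array([453.4, 380.8]), 'r': array([555.6, 343. ])}
n-l (np.float64(116.7416270604292), np.float64(75.13334351484743)) n-r (np.float64(23.129726603616025), np.float64(74.81260085230532)) diag (np.float64(-20.179389474408257), np.float64(109.31676891232873)) (np.float64(-20.273961251004657), np.float64(109.01742726016819)) [505.4 365.2] [504.5 361.9]
top [557.5 348.2] [550.4 329.4]
top [488.  319.5] [484.8 302.4]
top [458.6 379.9] [457.  359.3]
top [458.  402.3] [456.5 380.5]
side
130  8  8  8  8  8  8  9  9  9  9  9  9  9  9  9  9  9  9 10 10 10 10 10 10 10 10 11 11 11 11 11 11 11 11 11  |  -2 -2 -2 -2 -2 -2 -2 -2 -2 -2 -2 -2 -2 -2 -2 -2 -2 -2 -2 -2 -2 -2 -2 -2 -2 -2 -2 -2 -2 -2 -2 -2 -2 -2 -2
132  7  7  8  8  8  8  8  8  8  8  9  9  9  9  9  9  9  9  9  9  9 10 10 10 10 10 10 10 10 10 11 10 11 11 11  |  -2 -2 -2 -2 -2 -2 -2 -2 -2 -2 -2 -2 -2 -2 -2 -2 -2 -2 -2 -2 -2 -2 -2 -2 -2 -2 -2 -2 -2 -2 -2 -2 -2 -2 -2
134  7  7  7  7  7  8  8  8  8  8  8  8  8  9  9  9  9  9  9  9  9  9  9  9  9 10 10  9 1
[... 8954 characters left out ...]
17 16  |   2  2  2  1  1  2  1  1  2  2  2  1  1  2  2  4  7  9 10 10 10 10 10 10 10 10 10 10 10 10 10 10  9  9  9  9  9  9  9  9  9  9  9  9  9
255 18 18 17 16 16 16 16 17 17 17 17 17 16 16 16 16 16 16 16 16 16 16 16 16 17 18 18 18 19 19 19 19 19 19 19 19 19 18 17 16 15 13 12 12 12  |   2  2  1  2  2  1  1  2  2  1  1  2  1  1  2  2  5  8  9 10 10 10 10 10 10 10 10  9  9  9  9  9  9  9  9  9  9  9  9  9  8  8  8  7  7
257 18 17 17 17 16 16 16 16 16 16 16 16 16 16 16 16 16 16 16 16 16 16 17 18 19 19 19 19 19 19 19 19 18 17 16 15 13 12 12 11 12 12 13 13 15  |   1  2  2  1  2  1  2  1  2  1  1  1  1  1  2  2  2  5  8  9 10 10  9  9  9  9  9  9  9  9  9  9  9  9  9  8  8  8  7  7  6  5  4  4  3
```

The block's sides lie at about 24.8°, and the thermometer axis is at about (504.5,363.5). Turn, then travel there.

Call:
{"method": "move_arm", "body": {"moves": [[[0,0,-0.101],[0,0,0],1],[[0,0,-0.101],[0,0,0],1],[[0,0,-0.101],[0,0,0],1],[[0,0,-0.1],[0,0,0],1],[[0,0,0],[0,0,0],1]]}}

```text
time_s: 17.92
tcp_pos: [508.2, -356.7, 300.7]
ee_rot: [-1.695, -2.642, -0.0]
ft_force: [-0.4, -0.7, 0.7]
grip_width: 85.4
grasp_force: 0.0
```

```bash
python3 -c "
from h import *
togo([504.5,363.5,300],24.8)"
```

```text
t 17.93 tcp [ 508.2 -356.7  300.7] yawY 24.66 toolz [-0.002  0.001 -1.   ] F [-0.4 -0.7  0.7] w 85.4 gf 0.0
q [-0.104  0.33   0.828  1.57  -0.247  1.353  1.182]
shift [6.561 2.971 0.018]
turn z -0.0015869279124091109
```

Call:
{"method": "move_arm", "body": {"moves": [[[0,0,0],[0.47,0.213,0],1],[[0,0,0],[0.47,0.213,0],1],[[0,0,0],[0.47,0.213,0],1],[[0,0,0],[0.47,0.213,0],1],[[0,0,0],[0.47,0.213,0],1],[[0,0,0],[0.47,0.213,0],1],[[0,0,0],[0.47,0.213,0],1],[[0,0,0],[0.47,0.213,0],1],[[0,0,0],[0.47,0.213,0],1],[[0,0,0],[0.47,0.213,0],1]]}}

```text
time_s: 19.18
tcp_pos: [504.8, 160.1, 301.3]
ee_rot: [-1.697, -2.643, 0.001]
ft_force: [1.2, -0.5, 0.4]
grip_width: 85.6
grasp_force: 0.0
```

Call:
{"method": "move_arm", "body": {"moves": [[[0,0,0],[0.46,0.21,0],1],[[0,0,0],[0.46,0.21,0],1],[[0,0,0],[0.46,0.21,0],1],[[0,0,0],[0.46,0.21,0],1],[[0,0,0],[0,0,0],1],[[0,0,0],[0,0,0],1]]}}

```text
time_s: 19.92
tcp_pos: [504.6, 360.2, 300.9]
ee_rot: [1.695, 2.644, -0.004]
ft_force: [0.9, -0.1, 0.2]
grip_width: 85.7
grasp_force: 0.0
```

```bash
python3 - <<'E'
from h import *
togo([504.5,363.5,180],24.8)
np.set_printoptions(precision=1,suppress=True)
# handle-top position again from side view with gripper above (check visibility): greys near predicted top
I={n:cams.get_image(n) for n in("side","top")}
for n in I: cv2.imwrite(f"pics/{n}11.png",I[n][:,:,::-1])
d=np.abs(I["side"].astype(int)-cv2.imread("pics/side10.png")[:,:,::-1]).max(2)
print("unchanged near handle?",d[145:178:6,262:284:4])
E
```

```text
t 19.93 tcp [504.6 360.2 300.9] yawY 24.67 toolz [-0.001 -0.002 -1.   ] F [ 0.9 -0.1  0.2] w 85.7 gf 0.0
q [-0.975  0.264  0.354  1.556 -0.092  1.34  -0.181]
shift [0.032 0.015 1.209]
turn z -0.0014844235355414841
unchanged near handle? [[  4  84  73  26 105  99]
 [ 15  11   9  12  42 109]
 [ 21   8  12  10  14  12]
 [ 20  12  12   8  16  17]
 [ 21  14  11  11  13  17]
 [ 20  21  11  16  18  21]]
```

Call:
{"method": "move_arm", "body": {"moves": [[[0,0,0],[0.032,0.015,0.3],1],[[0,0,0],[0,0,0.3],1],[[0,0,0],[0,0,0.3],1],[[0,0,0],[0,0,0.3],1],[[0,0,0],[0,0,0.2],1],[[0,0,0],[0,0,0.2],1],[[0,0,0],[0,0,0.2],1],[[0,0,0],[0,0,0.2],1],[[0,0,0],[0,0,0.05],1],[[0,0,0],[0,0,0],1]]}}

```text
time_s: 21.28
tcp_pos: [504.6, 364.5, 96.6]
ee_rot: [-1.693, -2.646, 0.001]
ft_force: [-0.6, -0.7, 0.4]
grip_width: 85.3
grasp_force: 0.0
```

Call:
{"method": "move_arm", "body": {"moves": [[[0,0,0],[0,0,0],0.3],[[0,0,0],[0,0,0],0],[[0,0,0],[0,0,0],-0.3],[[0,0,0],[0,0,0],-1],[[0,0,0],[0,0,0],-1],[[0,0,0],[0,0,0],-1],[[0,0,0],[0,0,0],-1]], "newtons": 50}}

```text
time_s: 22.15
tcp_pos: [504.9, 364.8, 97.6]
ee_rot: [-1.693, -2.646, -0.001]
ft_force: [-0.9, -0.2, 4.7]
grip_width: 27.7
grasp_force: 49.5
```

Gripped at 27.7 mm, the handle's 28 mm width. Draw it straight up.

Call:
{"method": "move_arm", "body": {"moves": [[[0,0,0],[0,0,-0.05],-1],[[0,0,0],[0,0,-0.1],-1],[[0,0,0],[0,0,-0.15],-1],[[0,0,0],[0,0,-0.15],-1],[[0,0,0],[0,0,-0.15],-1],[[0,0,0],[0,0,-0.15],-1],[[0,0,0],[0,0,-0.15],-1],[[0,0,0],[0,0,-0.1],-1],[[0,0,0],[0,0,0],-1],[[0,0,0],[0,0,0],-1]], "newtons": 60}}

```text
time_s: 23.4
tcp_pos: [504.3, 364.3, 196.3]
ee_rot: [-1.693, -2.646, 0.002]
ft_force: [-0.6, 0.2, -0.9]
grip_width: 27.5
grasp_force: 58.9
```

```bash
python3 - <<'E'
from h import *
togo([556,115.3,197],24.8)
I={n:cams.get_image(n) for n in("side","top")}
for n in I: cv2.imwrite(f"pics/{n}12.png",I[n][:,:,::-1])
# expected tip at ~ block centre, z=8+lift ; print side columns along the stem
for z in(105,110,115,120,130,150,165,175): 
    a,b=proj("side",[504.7,364.4,z]); r=I["side"][int(round(b)),int(round(a))-10:int(round(a))+11].sum(1); print(z,(round(a),round(b)),r)
E
```

```text
t 23.4 tcp [504.3 364.3 196.3] yawY 24.76 toolz [-0.001 -0.001 -1.   ] F [-0.6  0.2 -0.9] w 27.5 gf 58.9
q [-0.966  0.34   0.339  1.68  -0.122  1.143 -0.161]
shift [-2.477 -0.573 -0.005]
turn z -0.0003926634580630485
105 (271, 164) [458 460 433 352 320 362 422 450 416 373 358 378 453 484 484 483 473 463
 456 449 443]
110 (271, 163) [462 458 441 362 311 311 356 392 376 351 342 378 458 483 481 465 430 404
 406 412 414]
115 (271, 161) [462 465 464 454 435 390 334 301 299 323 328 387 438 429 387 318 257 234
 241 268 310]
120 (271, 160) [463 468 458 462 458 438 404 368 333 324 310 338 382 362 310 260 227 218
 218 223 236]
130 (270, 157) [461 465 459 461 459 458 457 457 442 399 347 339 360 360 323 292 274 268
 267 266 268]
150 (270, 151) [454 458 455 451 450 455 452 435 378 323 331 414 456 463 463 465 466 467
 467 470 469]
165 (269, 147) [450 461 450 437 396 336 300 269 246 218 207 226 288 372 422 444 463 469
 473 467 464]
175 (269, 144) [453 459 437 359 287 255 254 249 227 209 192 197 192 190 198 251 368 437
 461 466 467]
```

The tool is out: its stem shows at the expected place in the side view, tip at about 107 mm. Carry it to the cross.

Call:
{"method": "move_arm", "body": {"moves": [[[0,0,0],[-0.2,-0.05,0],-1],[[0,0,0],[-0.4,-0.09,0],-1],[[0,0,0],[-0.4,-0.09,0],-1],[[0,0,0],[-0.4,-0.09,0],-1],[[0,0,0],[-0.4,-0.09,0],-1],[[0,0,0],[-0.4,-0.09,0],-1],[[0,0,0],[-0.28,-0.07,0.2],-1],[[0,0,0],[0,0,0.2],-1],[[0,0,0],[0,0,0],-1],[[0,0,0],[0,0,0],-1]]}}

```text
time_s: 24.75
tcp_pos: [557.0, 115.3, 157.5]
ee_rot: [1.693, 2.646, 0.001]
ft_force: [0.2, 0.3, -1.0]
grip_width: 27.4
grasp_force: 59.2
```

```bash
python3 - <<'E'
from h import *
togo([556,115.3,110],24.8)
I={n:cams.get_image(n) for n in("side","top")}
for n in I: cv2.imwrite(f"pics/{n}13.png",I[n][:,:,::-1])
np.set_printoptions(precision=1,suppress=True)
t=np.array(readout.state()["tcp_pos"])
for dz in(-87,-80,-72,-64,-56,-48,-40,-32,-24): 
    a,b=proj("side",t+[0,0,dz]); r=I["side"][int(round(b)),int(round(a))-14:int(round(a))+15].sum(1); print(dz,(round(a,1),round(b,1)),' '.join(map(str,r//10)))
E
```

```text
t 24.75 tcp [557.  115.3 157.5] yawY 24.77 toolz [ 0.001  0.    -1.   ] F [ 0.2  0.3 -1. ] w 27.4 gf 59.2
q [-0.668  0.285  0.459  1.853 -0.145  1.036  0.281]
shift [ 0.005 -0.01   0.475]
turn z -0.00036562048552595016
-87 (np.float64(326.2), np.float64(229.8)) 10 9 6 6 5 4 5 5 5 5 6 9 18 28 32 27 17 9 6 6 7 7 8 9 7 10 12 14 17
-80 (np.float64(326.2), np.float64(228.0)) 11 14 13 13 11 9 8 8 8 6 6 5 11 21 26 19 10 6 6 7 7 7 10 13 18 21 23 24 23
-72 (np.float64(326.1), np.float64(225.9)) 5 5 6 8 9 9 11 13 12 11 11 12 16 26 29 23 15 11 11 12 12 13 11 11 12 12 9 8 8
-64 (np.float64(326.1), np.float64(223.8)) 4 5 5 5 6 5 6 4 5 6 6 7 17 30 32 25 14 8 6 5 6 5 4 5 5 4 5 4 5
-56 (np.float64(326.1), np.float64(221.7)) 3 5 4 4 4 5 5 5 5 5 4 6 17 30 31 24 13 7 5 5 5 5 5 5 4 3 5 5 4
-48 (np.float64(326.0), np.float64(219.5)) 5 5 3 5 5 4 4 4 5 5 4 9 17 26 26 21 13 6 6 6 4 5 4 5 5 4 5 4 5
-40 (np.float64(326.0), np.float64(217.3)) 4 5 5 4 5 5 4 7 8 12 17 21 24 24 21 19 15 10 7 5 4 4 5 5 4 4 4 5 4
-32 (np.float64(326.0), np.float64(215.1)) 5 5 5 4 5 6 7 12 20 23 25 25 25 24 21 20 19 18 15 11 7 5 6 5 5 6 5 3 5
-24 (np.float64(325.9), np.float64(212.9)) 7 6 4 4 5 5 9 17 23 25 25 25 25 24 21 19 19 19 19 18 15 10 5 5 5 5 5 4 4
```

The stem is centred on the expected column 326 and upright, in line with the cross at column 325.6. Descending, then going step by step near the glass.

Call:
{"method": "move_arm", "body": {"moves": [[[0,0,0],[0.005,-0.01,0.12],-1],[[0,0,0],[0,0,0.12],-1],[[0,0,0],[0,0,0.12],-1],[[0,0,0],[0,0,0.1],-1],[[0,0,0],[0,0,0.07],-1],[[0,0,0],[0,0,0],-1],[[0,0,0],[0,0,0],-1],[[0,0,0],[0,0,0],-1]]}}

```text
time_s: 25.85
tcp_pos: [556.3, 115.6, 104.5]
ee_rot: [1.693, 2.645, 0.001]
ft_force: [0.6, -0.2, -1.4]
grip_width: 27.4
grasp_force: 59.2
```

```bash
cat > tip.py <<'E'
from h import *
togo([556,115.3,88.1],24.8)
I=cams.get_image("side"); t=np.array(readout.state()["tcp_pos"])
a=int(round(proj("side",t+[0,0,-85])[0]))
print("cols",a-6,"rows"); 
for r in range(232,256): print(r,' '.join(f"{v//10:2d}" for v in I[r,a-10:a+11].sum(1)))
print(proj("side",[[t[0],t[1],z] for z in(6,t[2]-89.6,t[2]-89.6+62)]))
f=[]
for _ in range(8): cams.get_image("side"); f.append(readout.state()["ft_force"][2])
print("Fz mean",np.mean(f),np.std(f))
E
python3 tip.py
```

```text
t 25.85 tcp [556.3 115.6 104.5] yawY 24.76 toolz [ 0.001  0.    -1.   ] F [ 0.6 -0.2 -1.4] w 27.4 gf 59.2
q [-0.65   0.351  0.442  1.897 -0.184  0.932  0.311]
shift [-0.002 -0.004  0.164]
turn z -0.00048475060439443494
cols 320 rows
232  5  5  5  4  6  8 12 17 22 23 22 20 13 10  8  8  8  8  8  9  9
233  5  4  4  5  5  6  6 11 17 23 24 20 12  9  9  9  9  8  8  9  8
234  4  6  5  6  6  7  7 10 16 26 28 22 13  9  9  9  7  8  8  8  7
235  5  5  5  7  8  8  8  9 19 30 31 22 13  9  8  8  8  8  8  6  5
236  5  6  6  8  8  8  8  9 18 30 31 23 13  9  8  8  8  8  7  6  5
237  7  7  8  8  8  7  9  9 17 30 32 23 13  9  8  8  8  7  7  6  4
238  9  8  8  9  8  9  8  9 18 31 32 23 14  9  8  8  8  8  5  6  5
239  8  7  9  9  8  8  9  9 17 29 31 23 13  9  9  8  8  5  5  5  5
240  9  9  9  8  8  8  9 11 16 26 28 21 13  9  9  7  8  7  5  5  5
241  9  8  8  8  8  9 15 24 23 25 27 20 11  8  8  7  7  5  6  6  7
242  8  8  8  9  8  9 24 39 37 31 30 23 14  8  6  7  6  6  7  8  8
243  8  8  9  8  9  9 24 41 42 36 33 29 18 12 16 21 15  8  7  7  8
244  7  8  8  7  8  8 16 29 34 35 34 31 23 21 30 37 26 13  8  9  9
245  9  8  8  7  7  8 10 17 27 36 37 33 28 29 35 37 26 12  8  8  9
246  9  8  9  9 10 14 18 25 34 47 50 38 28 27 26 24 16 10  8  8  8
247  8  9  8 14 24 28 33 40 40 48 54 43 26 17 15 12  9  8  8  8  9
248  9  8 10 22 37 38 36 38 34 36 45 42 29 16  9  9  9  9  8  8  8
249  8  8  9 21 34 32 27 23 18 20 34 45 39 23 11  9  8  8  8  8  9
250  8  9  8 13 19 18 15 12 10 11 26 44 46 31 14  8  8  8  9  9  8
251  8  8  8  8  9  9  8  8  8 10 17 33 41 29 13  8  8  9  8  9  9
252  8  8  8  9  8  9  8  9  8  8 10 19 25 19 10  9  8  8  9  8  8
253  9  8  9  9  9  7  9  8  8  8  8 11 13 11  9  8  8  8  9  8  8
254  9  8  8  9  9  9  8  9  8  8  8  8  8  8  9  8  8  8  9  8  8
255  8  9  8  8  8  9  8  8  8  8  9  9  9  8  9  9  8  8  8  8  8
[[326.046 246.273]
 [326.009 244.135]
 [325.736 228.595]]
Fz mean -1.45176982622108 0.22216329681874847
```

The tip comes down right onto the cross centre, around (326,247). Baseline Fz is -1.45 N. Press slowly.

Call:
{"method": "move_arm", "body": {"moves": [[[0,0,0],[0,0,0.03],-1],[[0,0,0],[0,0,0.03],-1],[[0,0,0],[0,0,0.02],-1],[[0,0,0],[0,0,0.02],-1],[[0,0,0],[0,0,0.01],-1],[[0,0,0],[0,0,0.01],-1],[[0,0,0],[0,0,0],-1],[[0,0,0],[0,0,0],-1]]}}

```text
time_s: 27.3
tcp_pos: [555.7, 115.5, 92.1]
ee_rot: [-1.694, -2.646, -0.0]
ft_force: [-1.1, 0.6, 1.2]
grip_width: 27.5
grasp_force: 59.4
```

```bash
python3 tip.py | grep -v "^2"
```

```text
t 27.3 tcp [555.7 115.5  92.1] yawY 24.76 toolz [ 0.  0. -1.] F [-1.1  0.6  1.2] w 27.5 gf 59.4
q [-0.645  0.368  0.437  1.905 -0.194  0.91   0.318]
shift [-0.003  0.002  0.04 ]
turn z -0.00047881847454662974
cols 320 rows
[[325.924 246.369]
 [325.939 247.203]
 [325.666 231.907]]
Fz mean 0.7119077647990961 0.6017462320323624
```

Spring force is about 2.2 N, so the tip is about 4 mm in. Press about 3.5 mm further.

Call:
{"method": "move_arm", "body": {"moves": [[[0,0,0],[0,0,0.01],-1],[[0,0,0],[0,0,0.01],-1],[[0,0,0],[0,0,0.015],-1],[[0,0,0],[0,0,0],-1],[[0,0,0],[0,0,0],-1],[[0,0,0],[0,0,0],-1]]}}

```text
time_s: 28.5
tcp_pos: [555.8, 115.5, 88.6]
ee_rot: [1.694, 2.646, 0.0]
ft_force: [-1.1, -0.6, 1.0]
grip_width: 27.2
grasp_force: 59.6
```

```bash
sed -i 's/range(8)/range(24)/' tip.py; python3 tip.py; python3 - <<'E'
from h import *
I=cams.get_image("side"); A=cv2.imread("pics/side10.png")[:,:,::-1]
d=np.abs(I.astype(int)-A).max(2)
x,y=proj("side",[501,-384,130]).astype(int); print("basket diff",d[y-50:y+60,x-50:x+50].mean(),(d[y-50:y+60,x-50:x+50]>60).mean())
E
```

```text
t 28.5 tcp [555.8 115.5  88.6] yawY 24.76 toolz [ 0.  0. -1.] F [-1.1 -0.6  1. ] w 27.2 gf 59.6
q [-0.644  0.373  0.436  1.907 -0.197  0.903  0.32 ]
shift [-0.003  0.001  0.005]
turn z -0.00048647169703883717
cols 320 rows
232  4  5  7 15 23 25 25 26 26 24 21 19 19 19 19 16 13  9  8  8  8
233  4  4  7 14 22 25 26 26 26 24 21 19 19 19 17 12  9  8  8  8  8
234  5  6  6 12 19 25 25 26 25 24 21 19 18 16 13 10  9  8  8  8  7
235  5  6  7  8 14 20 23 25 26 24 21 19 15 12 10  9  8  9  8  7  6
236  7  7  8  9 10 13 16 21 26 25 22 18 12  9  8  7  8  7  6  6  5
237  8  8  8  8  8  8 10 15 21 25 24 19 12  9  9  8  8  7  6  5  5
238  8  9  8  9  8  8  9 11 18 27 28 21 12 10  8  8  7  6  5  5  6
239  8  7  8  8  9  8  8 10 19 30 30 21 13  8  7  6  6  4  4  5  5
240  8  8  9  9  9  8 10 12 20 31 31 22 13  9  7  6  4  5  4  5  5
241  8  8  9  8  8  9 14 24 27 32 31 23 13  9  7  4  4  4  4  4  5
242  8  8  8  9  8 10 23 40 40 37 32 22 12  8  7  6  5  5  5  5  4
243  8  8  8  8  8  9 24 43 49 42 33 22 12 10 11 13 11  7  5  5  5
244  8  8  8  7  8  9 17 33 44 42 33 24 19 22 23 24 17 10  7  7  7
245  8
[... 184 characters left out ...]
8  8  8  9
248  9  9 10 22 37 37 37 38 29 24 31 34 27 15  9  9  9  9  8  8  7
249  8  8  9 20 34 32 27 24 16 16 31 43 38 23 12  9  7  8  8  9  8
250  8  9  9 12 19 17 14 12  9 11 25 44 46 31 14  8  8  9  7  8  9
251  8  8  8  9  9  9  8  9  9  9 17 33 41 29 14  8  8  8  9  9  7
252  8  8  8  8  8  8  8  9  8  9 10 18 25 19 11  8  8  9  8  8  8
253  8  8  8  8  8  8  8  8  8  8  9 11 12 10  8  9  8  8  8  7  8
254  8  8  6  9  9  9  9  9  9  8  8  9  8  8  9  8  8  9  8  8  8
255  8  8  8  8  9  8  9  9  8  8  8  9  8  8  8  9  8  8  8  8  8
[[325.935 246.353]
 [325.965 248.024]
 [325.693 232.795]]
Fz mean 1.477073067737577 0.547892012534977
basket diff 14.980636363636364 0.010272727272727272
```

Spring force is 2.93 N, which is half way, and the geometry says about 7 mm in. The tip covers the cross centre and the basket is unchanged. Handing in.

```bash
python3 -c "
from cell import workorder
print(workorder.job_done())"
```

```text
the job is handed in; nothing more can be done
None
```

The job is handed in: by the last measurements the basket hangs on the hook and the grey thermometer is held upright on the cross, its tip about half way in (about 2.9 N); the judge's verdict was not shown.

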